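Fit the burnishing drum on the spindle's flat

ROBOT

A 6-joint arm with a two-finger parallel gripper is mounted at the origin on the work surface. World frame = base frame: x ahead of the robot, y to its left, z up, the work surface at z = 0. Lengths are in m, angles in rad, forces in N, time in s.
With the tool pointing down it reaches from about 0.3 to 1 m from the base axis. Payload 5.1 kg.
Tool frame: the origin (TCP) lies at the very end of the fingers, on their centre line; the grasp point (between the pads) lies 19 mm behind it; z points along the fingers, y is the direction in which the jaws open and shut (so a half turn about z gives the same grasp; the last joint's range is limited). The gripper opens to 95 mm and grips with 3 to 60 N. Pads are 20 mm wide; open, the fingers measure 119 mm over their backs; the gripper's body (75 mm by 180 mm) begins 59 mm behind the grasp point.
Start: joints at [-1.299, 0.124, 1.65, -0, 1.367, -0.083], TCP at [0.226, -0.61, 0.215] pointing down, gripper open.
Joint ranges: [-2.61, 2.61], [-1.02, 2.33], [0.03, 2.71], [-1.35, 4.49], [0.32, 2.68], [-2.91, 2.91]. Speed limits (rad/s): [2.57, 2.57, 3.14, 3.14, 3.14, 3.14].

INTERFACE

Orientations are given as a unit quaternion [w, x, y, z].
In Python, from bench import bot gives the robot as it stands.
- The arm moves only by the shell command python3 -m crank 'ROWS' [FORCE]. ROWS is JSON, a list of rows, each a list of 7 numbers: the shift along the tool's x, y, z in m, then the turn, a rotation vector about the tool's x, y, z in rad, then the finger opening in m, from 0 to 0.0951. A call has 1 to 10 rows; each row shifts and turns the commanded pose from where the row before left it, along the tool's axes as they then stand; what a row does not reach is not made up. A row lasts 1/12 s, in which the tool goes at most 41.7 mm and 7.16 degrees, less where a joint would pass 70% of its speed; a pose out of reach is approached as far as the arm can. A call with a gripper value outside its range is refused whole. The fingers move at their own pace and stop on an object; FORCE is the grip in N (left out, the last holds). Time passes only in rows, so rows that do not move let the fingers close. It gives the time, the measured TCP pose, the force and the opening at its end, in the units of the state.
- bot.get_obs(): the state, without advancing time (a new reading comes with each control period).
- bot.read_camera(name): name is "scene" or "side" or "wrist"; returns the picture (400x640x3 uint8, red, green, blue); there is no depth.
- bot.calibration(name): a dict with "fx", "fy", "cx", "cy" (pixels), "rvec" (rotation vector, rad) and "tvec" (3), from world to camera coordinates, as OpenCV has them. Camera axes: x right, y down, z forward; pixel columns grow to the right and rows downward; lengths in m; the calibration is good to about 2 mm. A picture is of the moment at which its call begins: read the wrist's pose just before it. calibration takes no time and is no camera call; for the wrist camera it gives the pose at the moment of the call.
- bot.sign_off(): hands the job in, once; it reports no verdict.
Trained networks look in the newest picture that a camera, given by its name, has taken for a name from the list of things; names that differ only in an ending like _2 or _b are one class to them, and where a whole thing is asked for, a point or a joint stands for the part that bears it (a point fixed in the world has none). Each returns a list of dicts, best first, with "score" (0 to 1); they miss things now and then, are a little off and sometimes report something else, mostly with a low value. They report only what shows in the picture. A call takes as long as a camera call. They do not tell look-alikes from the thing itself.
- bot.find_in(thing, camera): "pixel" ([column, row] in pixels, amid what is visible of it).
The state is a dict: "time_s": time; "joint_pos": joint angles; "qvel": joint speeds; "tau": joint torques, N m; "eef_pos": TCP position; "ee_rot": TCP orientation; "ft_force": force on the tool from outside, world axes, zero at the start; "ft_torque": the same for the moment, N m; "gripper_width": finger opening in m.
Only numpy, scipy, OpenCV 4.12 (cv2) and the standard library are available. Lean on these libraries where they do the work, as an engineer would, in place of code of your own. Each camera call takes 0.05 s, during which the arm holds its last target. There are 200 camera calls.

TASK

Lift the loose cover off the edge-burnishing machine by its knob and set it down, not dropped, on the green mat. Then pinch the bare spindle and turn it until its flat faces the key slot in the bowl and you feel one finger lying square on the flat. Take the brown grooved drum from the tray, slip it over the spindle with its screw over the flat, at the key slot, and its top flush with the spindle's end, and finish holding it there, off the bowl's floor, for the screw to be tightened; leave the other things on the bench where they are.

Things in the scene. Friction and masses are not known exactly. Their poses are not given: they have to be found in the camera images.
- machine: Edge-burnishing machine, fixed: cream box 240 x 200 mm, 95 mm high, knob and red and green buttons in front, black dust spout behind. On top a round steel dust bowl (inside radius 65, outside 69, floor 98 and rim 128 mm above the bench), the upright spindle in its centre. Origin on the bench under the spindle axis; x from front to back, z up.
- key_slot (a point): Middle of the key slot: a 17 mm wide gap through the full height of the bowl's front wall. The point is at rim height, 67 mm from the spindle's axis. Axes are the machine's: x runs from the slot through the spindle axis (x = +67 mm, y = 0) to the back.
- spindle_end (a point): Centre of the steel spindle's top end, 153 mm above the bench. Dark, 18 mm diameter, end chamfered 2.5 mm, with one bright flat 3 mm deep (15 mm from flat to round side opposite). Turns both ways without stops, drag about 0.06 N m, stays where left. The point turns with it: x points from the axis out through the flat. At the start the flat is 0.7 to 3.1 rad away from the slot, either way.
- spindle_flat: The bright flat on the spindle, 13 mm wide, 44 mm down from 3 mm below the spindle's end; origin at the middle of its upper edge, 6 mm from the spindle's axis; x points out of the flat, z up. It turns with the spindle.
- cover_knob (a point): Loose aluminium cover over bowl and spindle: round, 151 mm across, 44 mm high without its knob, 0.2 to 0.3 kg; it rests on the bowl's rim, its lip hanging 8 mm lower outside. In its middle a round black knob 28 mm across, grip from 56 to 78 mm above the cover's lower edge. This point: on the axis, 64 mm above the lower edge; z up. It must rise 35 mm to clear the spindle.
- mat_middle (a point): Green gridded mat lying clear on the bench (fixed), 220 x 200 mm along its x and y, 3 mm thick; this point is the middle of its upper face.
- drum_wood_mid (a point): The drum to fit: upright rigid tube, 41 mm outside, 40 mm tall, bore 22 mm right through, 0.1 to 0.2 kg; upper 25 mm brown grooved wood, lower 15 mm aluminium collar. A 9 mm black screw head sticks out of the collar, 8 mm above the foot, to 30.5 mm from the axis. Point: on the axis half-way up. The screw points along minus x, within 1.1 rad of towards the robot's side at first; z up.
- tray: Grey plastic tray (fixed), 200 x 190 mm, floor 4 mm thick, lip 8 mm high, where the three drums stand with their axes at least 85 mm apart; origin at the centre of its underside.
- drum_felt_mid (a point): A cream felt drum in the tray, the same size as the brown one; not wanted. Point on its axis half-way up.
- drum_rubber_mid (a point): A dark grey abrasive drum in the tray, the same size; not wanted. Point on its axis half-way up.
- former_a: Magenta tapered former, 100 x 80 x 53 mm; origin under its centre. Not to be moved.
- former_b: A second magenta former, the same.
- tape: Roll of tan tape lying flat, 96 mm across, 24 mm high; origin under its centre. Not to be moved.
- wax_tin: Round brass-coloured wax tin, 69 mm across, 28 mm high; origin under its centre. Not to be moved.
- hex_key: T-handled hex key lying flat, red handle 90 mm, steel rod 110 mm; origin under the handle. Not to be moved.
- bottle: White bottle with orange band and red nozzle, 56 mm across, 152 mm high; origin under its centre. Not to be moved.
There are look-alikes about, which are no part of the job. Of the things shaped like the part that bears cover_knob, the aluminium one is meant.

How it is judged:
On the way, in this order (a step that is already met when the one before it is completed fails the run):
1. the cover stands flat on the green mat, let go (x of cover_knob in the frame of mat_middle between -0.055 and 0.055 m and y of cover_knob in the frame of mat_middle between -0.055 and 0.055 m and z of cover_knob in the frame of mat_middle between 0.058 and 0.069 m and angle between cover_knob's own z axis and vertical below 0.08 rad and contact force between the fingers and cover below 0.1 N and linear speed of cover below 0.02 m/s), for 0.2 s.
2. the fingers pinch the spindle with one finger on its flat, and the flat faces the key slot (within 0.25 rad) (angle between the x axis of spindle_end and the x axis of key_slot, either way round below 0.25 rad and x of spindle_flat in the frame of key_slot below 0.066 m and contact force between the fingers and spindle_flat above 2 N), for 0.2 s.
At the end, for the whole second after the job is handed in: Fingers still hold the brown drum (>2 N), at rest, upright, round the spindle, its top flush with the spindle's end (4 mm), its screw in line with the flat and the flat facing the key slot (0.25 rad each); the cover stands flat on the mat, axis within 55 mm of its middle along each side (x of cover_knob in the frame of mat_middle between -0.055 and 0.055 m and y of cover_knob in the frame of mat_middle between -0.055 and 0.055 m and z of cover_knob in the frame of mat_middle between 0.058 and 0.069 m and angle between each of cover_knob, drum_wood_mid's own z axis and vertical below 0.08 rad and angle between the x axis of spindle_end and the x axis of key_slot, either way round below 0.25 rad and x of spindle_flat in the frame of key_slot below 0.066 m and horizontal distance between drum_wood_mid and spindle_end below 0.004 m and z of drum_wood_mid in the frame of spindle_end between -0.024 and -0.016 m and angle between the x axis of drum_wood_mid and the x axis of spindle_end, either way round below 0.25 rad and x of key_slot in the frame of drum_wood_mid below -0.05 m and contact force between the fingers and drum_wood above 2 N and linear speed of drum_wood below 0.02 m/s); the arm keeps its last pose, push and grip.
It fails at once if another thing on the bench is moved by more than 30 mm (distance of any of drum_felt_mid, drum_rubber_mid, former_a, former_b, tape, wax_tin, hex_key, bottle from where it was at the start of the episode above 0.03 m).
It fails at once if the cover is dropped on the mat (faster than 0.45 m/s close above it) (linear speed of cover above 0.45 m/s and height (world z) of cover_knob below 0.085 m).
It also fails if it takes over 72 s, if anything falls off the work surface, if the arm or the gripper's body presses on something with over 40 N, if the wrist force passes 120 N, or if a joint passes its speed limit or range.

## Working session

There is one attempt and no reset: what is moved stays moved. The work goes in short steps, Python scripts to look and compute and a shell command to move; the robot and the scene stay as the last step left them, time stands still between calls to the robot, and variables do not carry over. Pictures are saved under pics/ and viewed, about 8 in all and at most 12, crops included, and the job is handed in when it is done.

```bash
ls; mkdir -p pics; cat > h.py <<'E'
import numpy as np, cv2, json
from scipy.spatial.transform import Rotation as R
from bench import bot
def cal(n):
    c=bot.calibration(n); K=np.array([[c['fx'],0,c['cx']],[0,c['fy'],c['cy']],[0,0,1.]])
    return K,R.from_rotvec(np.ravel(c['rvec'])).as_matrix(),np.ravel(c['tvec'])
def ray(n,px,z,c=None):
    K,Rm,t=c or cal(n); d=Rm.T@np.linalg.solve(K,[px[0],px[1],1]); o=-Rm.T@t
    return o+d*(z-o[2])/d[2]
def proj(n,p,c=None):
    K,Rm,t=c or cal(n); q=K@(Rm@np.asarray(p,float)+t); return q[:2]/q[2]
def snap(n,f=None):
    im=bot.read_camera(n)
    if f: cv2.imwrite(f,im[:,:,::-1])
    return im
def st():
    o=bot.get_obs(); q=o['ee_rot']; return o,np.array(o['eef_pos']),R.from_quat([q[1],q[2],q[3],q[0]])
E
python3 - <<'E'
from h import *
a=snap('scene','pics/scene.png'); b=snap('side','pics/side.png')
for n in ['scene','side']:
    c=cal(n); print(n,-c[1].T@c[2],c[0][0,0])
    for t,z in [('machine',.05),('key_slot',.128),('cover_knob',.184),('mat_middle',.003),('drum_wood_mid',.024),('drum_felt_mid',.024),('drum_rubber_mid',.024),('tray',0),('bottle',.07),('former_a',.03),('tape',.012),('wax_tin',.014),('hex_key',.01)]:
        for r in bot.find_in(t,n)[:3]: print(t,np.round(r['pixel']),round(r['score'],2),ray(n,r['pixel'],z,c).round(3))
o,p,r=st(); print(o['time_s'],p,r.as_matrix().round(3),o['ft_force'],o['gripper_width'])
E
```

```text
pics
scene [1.14125019 0.58163581 0.86872452] 388.39992997877295
machine [352. 286.] 0.86 [0.635 0.239 0.05 ]
cover_knob [362. 248.] 0.96 [0.616 0.248 0.184]
cover_knob [480. 256.] 0.78 [0.462 0.47  0.184]
mat_middle [236. 185.] 0.6 [ 0.521 -0.361  0.003]
drum_wood_mid [291. 222.] 0.66 [ 0.547 -0.063  0.024]
drum_felt_mid [278. 210.] 0.77 [ 0.533 -0.136  0.024]
drum_rubber_mid [311. 203.] 0.53 [ 0.44  -0.075  0.024]
tray [296. 213.] 0.8 [ 0.489 -0.098  0.   ]
bottle [256. 271.] 0.8 [0.769 0.029 0.07 ]
bottle [205. 233.] 0.51 [ 0.769 -0.187  0.07 ]
former_a [452. 350.] 0.72 [0.618 0.513 0.03 ]
former_a [203. 230.] 0.6 [ 0.747 -0.24   0.03 ]
tape [236. 246.] 0.84 [ 0.718 -0.128  0.012]
tape [258. 272.] 0.73 [ 0.742 -0.004  0.012]
tape [310. 198.] 0.62 [ 0.412 -0.104  0.012]
wax_tin [429. 236.] 0.66 [0.317 0.293 0.014]
hex_key [482. 321.] 0.85 [0.488 0.533 0.01 ]
hex_key [360. 247.] 0.19 [0.484 0.158 0.01 ]
side [ 0.24861018 -0.88036571  1.15632671] 519.9225362322055
machine [294. 130.] 0.67 [0.599 0.477 0.05 ]
machine [319. 186.] 0.58 [0.598 0.194 0.05 ]
key_slot [320. 189.] 0.65 [0.57
[... 438 characters left out ...]
 0.92 [ 0.487 -0.109  0.   ]
tray [356. 363.] 0.37 [ 0.521 -0.36   0.   ]
tray [391. 214.] 0.28 [0.787 0.066 0.   ]
bottle [391. 213.] 0.84 [0.755 0.011 0.07 ]
former_a [291. 129.] 0.76 [0.595 0.507 0.03 ]
former_a [426. 301.] 0.68 [ 0.743 -0.266  0.03 ]
tape [401. 249.] 0.89 [ 0.756 -0.079  0.012]
wax_tin [320. 187.] 0.71 [0.613 0.221 0.014]
wax_tin [293. 130.] 0.71 [0.606 0.52  0.014]
wax_tin [224. 188.] 0.65 [0.323 0.302 0.014]
hex_key [262. 139.] 0.72 [0.491 0.504 0.01 ]
hex_key [338. 284.] 0.35 [ 0.55  -0.139  0.01 ]
1.4 [ 0.22580423 -0.60952511  0.21467158] [[ 0.938  0.347  0.   ]
 [ 0.347 -0.938 -0.   ]
 [ 0.     0.    -1.   ]] [ 0.31727405 -0.2504137  -0.14706938] 0.09481189402234232
```

```bash
python3 - <<'E'
import cv2,numpy as np
a=cv2.imread('pics/scene.png');b=cv2.imread('pics/side.png')
A=cv2.resize(a[150:400,180:540],(800,556),interpolation=3)
B=cv2.resize(b[100:400,180:460],(560,600),interpolation=3)
cv2.imwrite('pics/A.png',A);cv2.imwrite('pics/B.png',B)
E
```

```text
(no output)
```

View pics/A.png

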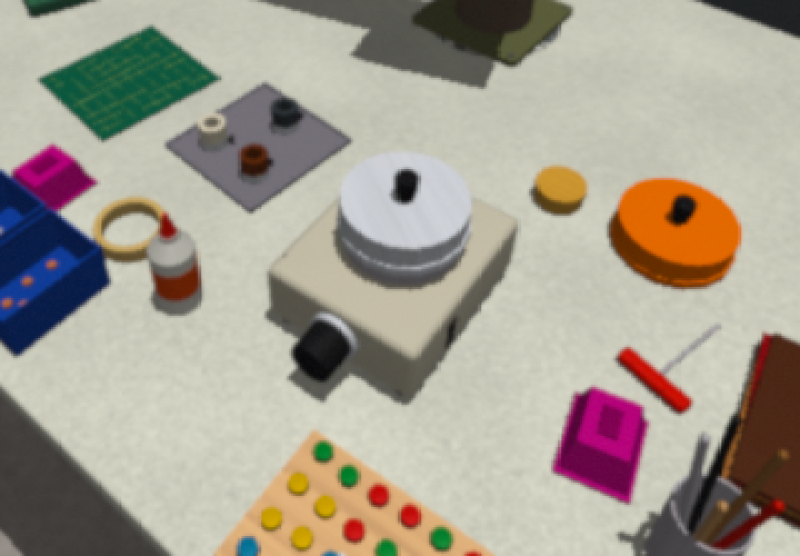

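View pics/B.png

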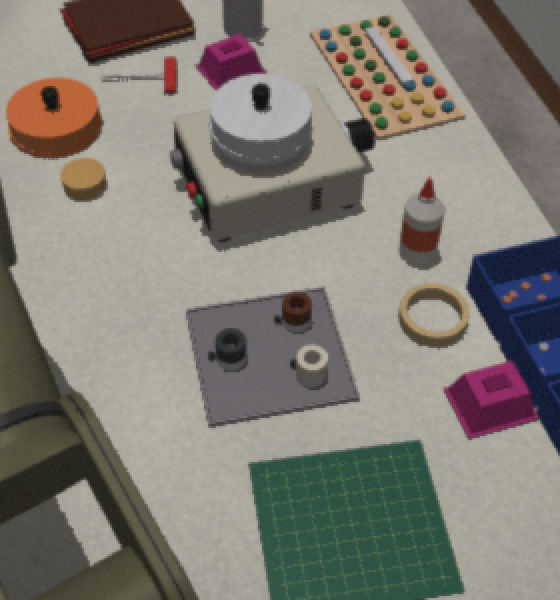

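```bash
cat >> h.py <<'E'
def tri(a,b):
    A=[]
    for n,px in (('scene',a),('side',b)):
        K,Rm,t=cal(n); P=K@np.c_[Rm,t]; A+= [px[0]*P[2]-P[0],px[1]*P[2]-P[1]]
    x=np.linalg.svd(np.array(A))[2][-1]; return x[:3]/x[3]
E
python3 - <<'E'
from h import *
k=tri((362.2,233.2),(310.5,147.5));print('knob',k)
print(ray('scene',(362.2,233.2),.188),ray('side',(310.5,147.5),.188))
f=lambda s:[180+s[0]/2,100+s[1]/2]
g=lambda s:[180+s[0]*.45,150+s[1]*.45]
print('mat side',[ray('side',f(q),.003)[:2].round(3) for q in [(250,463),(420,441),(464,593)]])
print('mat scene',[ray('scene',g(q),.003)[:2].round(3) for q in [(40,79),(151,27),(219,78),(104,139)]])
print('mach top side',[ray('side',f(q),.095)[:2].round(3) for q in [(176,123),(206,199),(361,159),(319,90)]])
print('mach top scene',[ray('scene',g(q),.095)[:2].round(3) for q in [(271,272),(414,356),(517,222)]])
K,Rm,t=cal('wrist'); o,p,r=st(); M=r.as_matrix()
print('wristcam in tool',M.T@(-Rm.T@t-p),(M.T@Rm.T).round(3),K)
E
```

```text
knob [0.57838467 0.22002074 0.18434357]
[0.57981095 0.22246942 0.188     ] [0.57768802 0.21510867 0.188     ]
mat side [array([ 0.427, -0.245]), array([ 0.642, -0.277]), array([ 0.614, -0.474])]
mat scene [array([ 0.609, -0.466]), array([ 0.399, -0.436]), array([ 0.424, -0.245]), array([ 0.635, -0.274])]
mach top side [array([0.466, 0.293]), array([0.47 , 0.125]), array([0.71, 0.14]), array([0.701, 0.306])]
mach top scene [array([0.71 , 0.138]), array([0.696, 0.325]), array([0.468, 0.312])]
wristcam in tool [ 0.07383128  0.00069794 -0.16922737] [[ 0.001 -0.965 -0.262]
 [ 1.     0.001  0.001]
 [-0.    -0.262  0.965]] [[282.68359206   0.         319.56415837]
 [  0.         282.68359206 199.76140267]
 [  0.           0.           1.        ]]
```

```bash
python3 -m crank '[[0.028,-0.0298,-0.005,0,0,0,0.095],[0.028,-0.0298,-0.005,0,0,0,0.095],[0.028,-0.0298,-0.005,0,0,0,0.095],[0.028,-0.0298,-0.005,0,0,0,0.095],[0.028,-0.0298,-0.005,0,0,0,0.095],[0.028,-0.0298,-0.005,0,0,0,0.095],[0.028,-0.0298,-0.005,0,0,0,0.095],[0.028,-0.0298,-0.005,0,0,0,0.095],[0.028,-0.0298,-0.005,0,0,0,0.095],[0.028,-0.0298,-0.005,0,0,0,0.095]]' 20
```

```text
time_s: 2.23
eef_pos: [0.3851, -0.231, 0.2652]
ee_rot: [0.0, 0.984, 0.176, 0.0]
ft_force: [1.4, -0.8, -0.5]
gripper_width: 0.0952
```

```bash
python3 -m crank '[[0.028,-0.0298,0,0,0,0,0.095],[0.028,-0.0298,0,0,0,0,0.095],[0.028,-0.0298,0,0,0,0,0.095],[0.028,-0.0298,0,0,0,0,0.095],[0.028,-0.0298,0,0,0,0,0.095],[0.028,-0.0298,0,0,0,0,0.095],[0.028,-0.0298,0,0,0,0,0.095],[0.028,-0.0298,0,0,0,0,0.095],[0.028,-0.0298,0,0,0,0,0.095],[0.028,-0.0298,0,0,0,0,0.095]]'; python3 - <<'E'
from h import *
o,p,r=st(); c=cal('wrist'); snap('wrist','pics/w1.png')
print(p,r.as_matrix()[:,0],o['joint_pos'])
for t in bot.find_in('cover_knob','wrist')[:3]: print(t,ray('wrist',t['pixel'],.2,c))
print('pred knob top px',proj('wrist',[.579,.219,.198],c))
E
```

```text
time_s: 3.07
eef_pos: [0.5442, 0.1462, 0.2649]
ee_rot: [0.0, 0.984, 0.177, 0.0]
ft_force: [-0.1, -0.1, 1.5]
gripper_width: 0.095
[0.54424028 0.14615341 0.26489566] [9.37521621e-01 3.47926367e-01 6.72377301e-04] [ 1.67161259e-01 -9.44194286e-02  1.78692688e+00 -1.26226155e-04
  1.44837688e+00  1.38261459e+00]
{'pixel': [257.0, 138.9], 'score': 0.75} [0.58438814 0.21427003 0.2       ]
{'pixel': [73.6, 232.0], 'score': 0.64} [0.45056057 0.34265764 0.2       ]
pred knob top px [250.06836635 143.00136345]
```

View pics/w1.png

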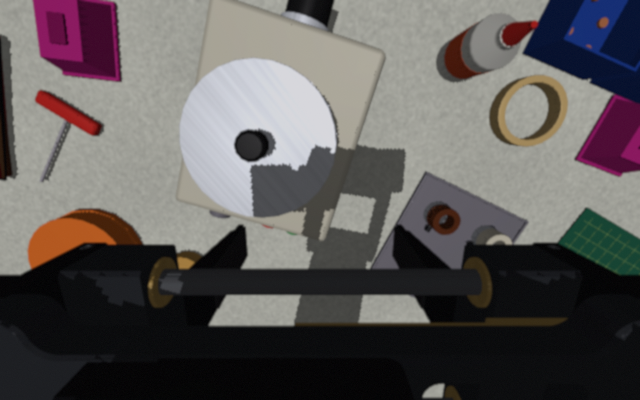

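```bash
python3 - <<'E'
from h import *
f=lambda q,z:ray('wrist',q,z)[:2].round(4)
print('knob',f((250,145),.2),'cover c',f((258,137),.164))
for a,b in [((211,2),(178,198)),((384,56),(320,238)),((215,0),(382,50))]:
    A,B=f(a,.095),f(b,.095);d=B-A;print(A,B,np.arctan2(d[1],d[0]))
o,p,r=st(); print(r.inv().apply(np.array([.5785,.219,.172])-p))
E
```

```text
knob [0.5778 0.2206] cover c [0.5819 0.2231]
[0.6878 0.3228] [0.468  0.3063] -3.066664944090973
[0.7046 0.1332] [0.4804 0.1229] -3.095683809636405
[0.691  0.3194] [0.7092 0.1376] -1.4710187537072799
[ 0.05650053 -0.05393547  0.0921829 ]
```

```bash
python3 -m crank '[[0.019,-0.0185,0.002,0,0,0,0.07],[0.019,-0.0185,0.01,0,0,0,0.06],[0.019,-0.018,0.01,0,0,0,0.06],[0,0,0.025,0,0,0,0.06],[0,0,0.025,0,0,0,0.06],[0,0,0.015,0,0,0,0.06],[0,0,0.004,0,0,0,0.06],[0,0,0,0,0,0,0.02],[0,0,0,0,0,0,0.02],[0,0,0,0,0,0,0.02]]' 30; python3 -m crank '[[0,0,0,0,0,0,0.02],[0,0,0,0,0,0,0.02],[0,0,-0.004,0,0,0,0.02],[0,0,-0.006,0,0,0,0.02],[0,0,-0.01,0,0,0,0.02],[0,0,-0.01,0,0,0,0.02]]' 30
```

```text
time_s: 4.0
eef_pos: [0.5793, 0.2153, 0.1758]
ee_rot: [-0.0, 0.984, 0.176, 0.002]
ft_force: [0.1, 0.2, -0.3]
gripper_width: 0.0454
time_s: 4.5
eef_pos: [0.5778, 0.2146, 0.2038]
ee_rot: [0.001, 0.984, 0.177, -0.001]
ft_force: [-0.1, -0.3, -2.7]
gripper_width: 0.0271
```

```bash
python3 -m crank '[[0,0,-0.015,0,0,0,0.02],[0,0,-0.015,0,0,0,0.02],[-0.006,0.013,-0.005,0,0,0,0.02],[-0.011,0.023,0,0,0,0,0.02],[-0.0169,0.0344,0,0,0,0,0.02],[-0.0169,0.0344,0,0,0,0,0.02],[-0.0169,0.0344,0,0,0,0,0.02],[-0.0169,0.0344,0,0,0,0,0.02],[-0.0169,0.0344,0,0,0,0,0.02],[-0.0169,0.0344,0,0,0,0,0.02]]'; python3 -m crank '[[-0.0169,0.0344,0,0,0,0,0.02],[-0.0169,0.0344,0,0,0,0,0.02],[-0.0169,0.0344,0,0,0,0,0.02],[-0.0169,0.0344,0,0,0,0,0.02],[-0.0169,0.0344,0,0,0,0,0.02],[-0.0169,0.0344,0.015,0,0,0,0.02],[-0.011,0.023,0.025,0,0,0,0.02],[-0.006,0.013,0.025,0,0,0,0.02],[0,0,0.025,0,0,0,0.02],[0,0,0.02,0,0,0,0.02]]'; python3 - <<'E'
from h import *
o,p,r=st(); print(p, r.inv().apply(np.array([.519,-.357,.06])-p)); snap('side','pics/s2.png')
print(bot.find_in('cover_knob','side')[:3])
E
```

```text
time_s: 5.33
eef_pos: [0.5505, -0.0559, 0.2396]
ee_rot: [0.001, 0.984, 0.176, 0.0]
ft_force: [0.3, 0.1, -3.2]
gripper_width: 0.0273
time_s: 6.17
eef_pos: [0.5228, -0.3234, 0.1271]
ee_rot: [-0.0, 0.985, 0.175, -0.001]
ft_force: [-0.5, -0.6, -3.1]
gripper_width: 0.0274
[ 0.52279157 -0.32344219  0.1271055 ] [-0.01502121  0.03024416  0.06710667]
[{'pixel': [347.9, 338.7], 'score': 0.56}]
```

```bash
python3 -m crank '[[-0.006,0.012,0.01,0,0,0,0.02],[-0.005,0.01,0.01,0,0,0,0.02],[0,0,0.008,0,0,0,0.02],[0,0,0.006,0,0,0,0.02],[0,0,0.004,0,0,0,0.02],[0,0,0,0,0,0,0.02]]'
```

```text
time_s: 6.77
eef_pos: [0.5213, -0.3454, 0.0895]
ee_rot: [-0.001, 0.984, 0.177, -0.001]
ft_force: [0.1, 0.9, -3.3]
gripper_width: 0.0275
```

```bash
python3 -m crank '[[-0.003,0.006,0.008,0,0,0,0.02],[-0.002,0.004,0.008,0,0,0,0.02],[0,0,0.005,0,0,0,0.02],[0,0,0.004,0,0,0,0.02],[0,0,0.003,0,0,0,0.02],[0,0,0.002,0,0,0,0.02],[0,0,0,0,0,0,0.02]]'
```

```text
time_s: 7.35
eef_pos: [0.5205, -0.3569, 0.0601]
ee_rot: [-0.0, 0.984, 0.177, -0.0]
ft_force: [-0.3, 0.4, -1.9]
gripper_width: 0.0276
```

```bash
python3 -m crank '[[0,0,0.001,0,0,0,0.02],[0,0,0.001,0,0,0,0.02],[0,0,0,0,0,0,0.02]]'; python3 -m crank '[[0,0,0,0,0,0,0.06],[0,0,0,0,0,0,0.06],[0,0,0,0,0,0,0.06],[0,0,0,0,0,0,0.06],[0,0,-0.01,0,0,0,0.06],[0,0,-0.02,0,0,0,0.06],[0,0,-0.03,0,0,0,0.06],[0,0,-0.035,0,0,0,0.06],[0,0,-0.035,0,0,0,0.06],[0,0,-0.01,0,0,0,0.06]]'; python3 - <<'E'
from h import *
snap('side','pics/s2.png'); w=snap('wrist','pics/w2.png'); o,p,r=st();print(p)
for c,z in (('side',.065),('wrist',.065)): print([(t['pixel'],t['score'],ray(c,t['pixel'],z).round(3)) for t in bot.find_in('cover_knob',c)[:2]])
b=cv2.imread('pics/s2.png'); a=cv2.imread('pics/w2.png')
cv2.imwrite('pics/C.png',np.hstack([cv2.resize(b[100:400,180:460],(373,400)),a[:,120:540]]))
E
```

```text
time_s: 7.6
eef_pos: [0.521, -0.3572, 0.0595]
ee_rot: [0.0, 0.984, 0.177, 0.0]
ft_force: [-1.1, 1.0, -0.4]
gripper_width: 0.027
time_s: 8.43
eef_pos: [0.5232, -0.3592, 0.207]
ee_rot: [0.004, 0.984, 0.176, 0.004]
ft_force: [0.4, -0.2, 1.8]
gripper_width: 0.0599
[ 0.52242836 -0.35857266  0.20356433]
[([355.9, 357.0], 0.87, array([ 0.51 , -0.375,  0.065]))]
[]
```

View pics/C.png

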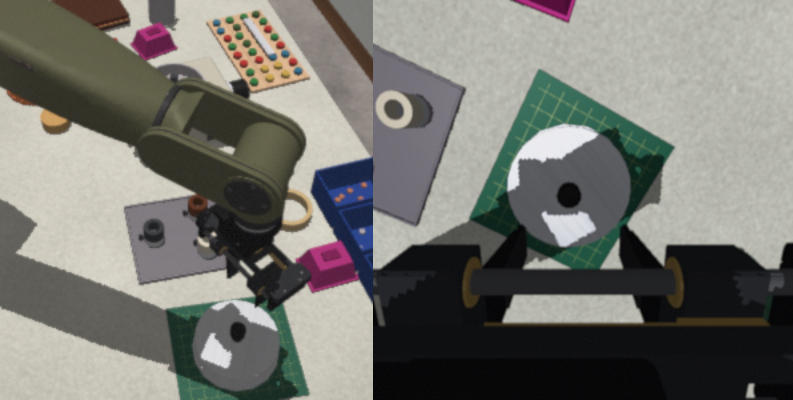

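```bash
python3 -m crank '[[0.016,-0.035,-0.005,0,0,0,0.06],[0.0169,-0.0349,-0.005,0,0,0,0.06],[0.0169,-0.0349,-0.005,0,0,0,0.06],[0.0169,-0.0349,-0.005,0,0,0,0.06],[0.0169,-0.0349,-0.005,0,0,0,0.06],[0.0169,-0.0349,-0.005,0,0,0,0.06],[0.0169,-0.0349,-0.005,0,0,0,0.06],[0.0169,-0.0349,-0.005,0,0,0,0.06],[0.0169,-0.0349,-0.005,0,0,0,0.06],[0.0169,-0.0349,-0.005,0,0,0,0.06]]'; python3 -m crank '[[0.0169,-0.0349,0,0,0,0,0.06],[0.0169,-0.0349,0,0,0,0,0.06],[0.0169,-0.0349,0,0,0,0,0.06],[0.0169,-0.0349,0,0,0,0,0.06],[0.0169,-0.0349,0,0,0,0,0.06],[0,0,0,0,0,-0.122,0.06],[0,0,0,0,0,-0.122,0.06],[0,0,0,0,0,-0.122,0.06],[0,0,0,0,0,-0.122,0.06],[0,0,0,0,0,-0.122,0.06]]';python3 -m crank '[[0,0,0,0,0,-0.122,0.06],[0,0,0,0,0,-0.122,0.06],[0,0,0,0,0,-0.122,0.06],[0,0,0,0,0,-0.122,0.06],[0,0,0,0,0,-0.122,0.06],[0,0,0,0,0,0,0.06]]'; python3 - <<'E'
from h import *
o,p,r=st(); w=snap('wrist','pics/w3.png'); print(p,r.as_matrix()[:,0],o['joint_pos'])
for t,z in (('spindle_end',.153),('spindle_flat',.15),('key_slot',.128)): print(t,[(d['pixel'],d['score'],ray('wrist',d['pixel'],z).round(4)) for d in bot.find_in(t,'wrist')[:2]])
c=proj('wrist',[.579,.2205,.153]);print(c)
a=cv2.imread('pics/w3.png');x,y=c.astype(int);x0=min(max(x-100,0),440);y0=min(max(y-75,0),250)
print(x0,y0);cv2.imwrite('pics/D.png',cv2.resize(a[y0:y0+150,x0:x0+200],(800,600),interpolation=3))
E
```

```text
time_s: 9.47
eef_pos: [0.5555, 0.0305, 0.2456]
ee_rot: [-0.001, 0.984, 0.176, -0.003]
ft_force: [0.4, -0.1, -0.8]
gripper_width: 0.06
time_s: 10.3
eef_pos: [0.5743, 0.2214, 0.2448]
ee_rot: [-0.001, 0.884, 0.467, -0.003]
ft_force: [-0.2, 0.3, -0.1]
gripper_width: 0.0604
time_s: 10.8
eef_pos: [0.5743, 0.2212, 0.2451]
ee_rot: [-0.001, 0.705, 0.709, -0.002]
ft_force: [-0.7, -0.2, -0.1]
gripper_width: 0.0599
[0.57432988 0.22120174 0.24507345] [-0.00594406  0.9999812  -0.00150277] [2.80424377e-01 3.51809063e-02 1.69319148e+00 2.64522201e-05
 1.41885741e+00 2.74480285e-01]
spindle_end [([321.7, 199.0], 0.91, array([0.5768, 0.2237, 0.153 ]))]
spindle_flat [([323.2, 192.6], 0.48, array([0.5786, 0.2292, 0.15  ]))]
key_slot [([334.5, 174.7], 0.62, array([0.5907, 0.2428, 0.128 ]))]
[323.33788848 202.04469264]
223 127
```

View pics/D.png

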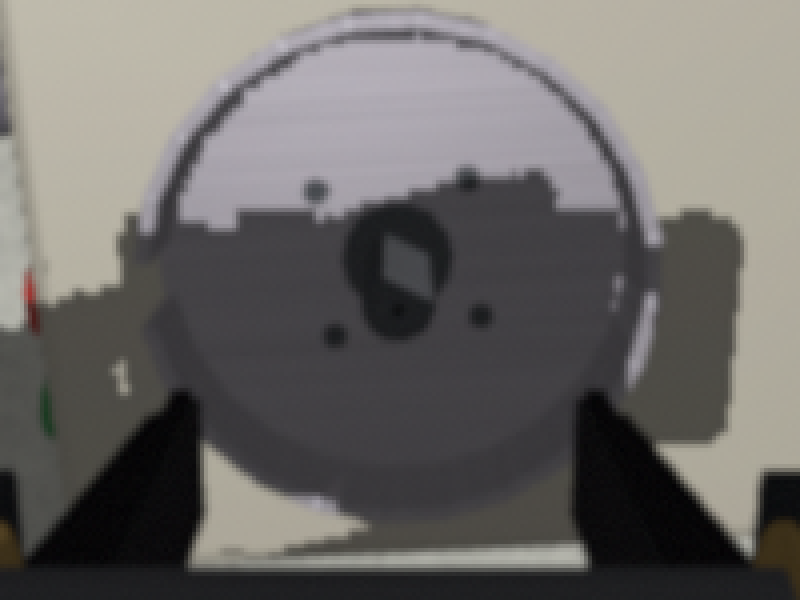

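```bash
python3 - <<'E'
from h import *
f=lambda q,z:ray('wrist',(223+q[0]/4,127+q[1]/4),z)[:2]
s=f((397,305),.153);print('spindle',s)
# rim ellipse centre: outer rim extents
L=f((143,270),.128);Rr=f((661,270),.128);T=f((400,10),.128);print('rim L R T',L,Rr,T)
for y in (232,250,268,300,322):
    k=f((152,y),.128);print(y,k,np.arctan2(*(k-s)[::-1])%6.283)
a,b=f((383,280),.15),f((432,298),.15);d=b-a;print('flat edge',a,b,np.linalg.norm(d),np.arctan2(d[1],d[0])+np.pi/2)
a,b=f((385,235),.106),f((432,260),.106);d=b-a;print('flat low',a,b,np.linalg.norm(d),np.arctan2(d[1],d[0])+np.pi/2)
o,p,r=st();print(o['ft_force'])
E
```

```text
spindle [0.57795296 0.21928313]
rim L R T [0.51131778 0.22149901] [0.64758909 0.22187453] [0.57855667 0.28808338]
232 [0.51421953 0.23172772] 2.9487589874527234
250 [0.51396815 0.22690886] 3.0229718526109433
268 [0.51371459 0.22204822] 3.0985750962588536
300 [0.51325834 0.21330217] 3.2335943993230125
322 [0.51294054 0.20721002] 3.3250204441358617
flat edge [0.57454008 0.22474767] [0.58653616 0.2202271 ] 0.012819574833615522 1.2104151608862863
flat low [0.5749427  0.22622465] [0.58823463 0.21903744] 0.015110637977354157 1.075105904942602
[ 0.20547477 -0.09682825  0.15474416]
```

```bash
python3 -m crank '[[-0.0042,0.0037,0,0,0,0.12,0.05],[0,0,0,0,0,0.122,0.05],[0,0,0,0,0,0.122,0.05],[0,0,0,0,0,0.122,0.05],[0,0,0,0,0,0.122,0.05],[0,0,0,0,0,0.122,0.05],[0,0,0,0,0,0.122,0.05],[0,0,0,0,0,0.122,0.05],[0,0,0,0,0,0.122,0.05],[0,0,0,0,0,0.122,0.05]]';python3 -m crank '[[0,0,0,0,0,0.122,0.05],[0,0,0,0,0,0.122,0.05],[0,0,0,0,0,0.122,0.05],[0,0,0,0,0,0.122,0.05],[0,0,0,0,0,0.122,0.05],[0,0,0.03,0,0,0.12,0.05],[0,0,0.02,0,0,0,0.05],[0,0,0,0,0,0,0.05]]'; python3 - <<'E'
from h import *
o,p,r=st(); w=snap('wrist','pics/w4.png'); M=r.as_matrix();print(p,np.arctan2(M[1,0],M[0,0]),o['joint_pos'][5])
for t,z in (('spindle_end',.153),('spindle_flat',.14)): print(t,[(d['pixel'],d['score'],ray('wrist',d['pixel'],z).round(4)) for d in bot.find_in(t,'wrist')[:2]])
c=proj('wrist',[.5785,.2185,.153]);print(c)
a=cv2.imread('pics/w4.png');x,y=c.astype(int);x0=min(max(x-80,0),480);y0=min(max(y-60,0),280)
print(x0,y0);cv2.imwrite('pics/E.png',cv2.resize(a[y0:y0+120,x0:x0+160],(640,480),interpolation=3))
E
```

```text
time_s: 11.83
eef_pos: [0.5792, 0.2173, 0.2482]
ee_rot: [0.0, 0.985, 0.174, -0.0]
ft_force: [-0.9, 0.4, 0.6]
gripper_width: 0.0501
time_s: 12.5
eef_pos: [0.5764, 0.2165, 0.1928]
ee_rot: [0.002, 0.982, -0.186, -0.004]
ft_force: [-0.6, -0.2, -0.4]
gripper_width: 0.0498
[0.57638271 0.21653916 0.19281842] -0.3746231340141546 2.217581287257729
spindle_end [([319.5, 215.5], 0.58, array([0.5814, 0.2155, 0.153 ]))]
spindle_flat []
[318.14278179 220.39259234]
238 160
```

View pics/E.png

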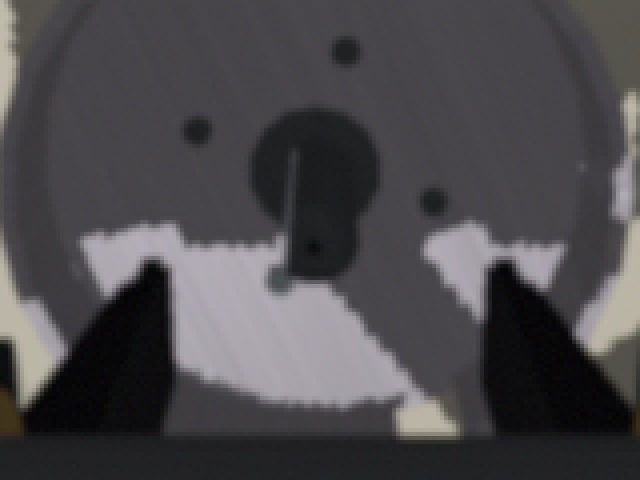

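```bash
python3 -m crank '[[0,-0.001,0.01,0,0,0,0.05],[0,0,0.02,0,0,0,0.05],[0,0,0.02,0,0,0,0.04],[0,0,0.018,0,0,0,0.035],[0,0,0.006,0,0,0,0.03],[0,0,0,0,0,0,0.025],[0,0,0,0,0,0,0.02],[0,0,0,0,0,0,0.01],[0,0,0,0,0,0,0.01],[0,0,0,0,0,0,0.01]]' 15; python3 -m crank '[[0,0,0,0,0,0,0.01],[0,0,0,0,0,0,0.01]]'; python3 -c "
from h import *
o,p,r=st();print(r.inv().apply(o['ft_force']),r.inv().apply(o['ft_torque']))"
```

```text
time_s: 13.48
eef_pos: [0.58, 0.2166, 0.1264]
ee_rot: [0.002, 0.983, -0.185, 0.0]
ft_force: [-3.3, -6.7, 2.0]
gripper_width: 0.0154
time_s: 13.65
eef_pos: [0.58, 0.2166, 0.1264]
ee_rot: [0.002, 0.983, -0.186, 0.0]
ft_force: [-2.4, -7.3, 1.9]
gripper_width: 0.0152
[ 0.47271784  7.66943869 -1.89002115] [-1.20445579 -0.11581429  0.01401502]
```

```bash
python3 -m crank '[[0,0.001,0,0,0,0,0.01],[0,0,0,0,0,0,0.01]]' 20; python3 -c "
from h import *
o,p,r=st();print(r.inv().apply(o['ft_force']),r.inv().apply(o['ft_torque']))"
```

```text
time_s: 13.82
eef_pos: [0.58, 0.2166, 0.1264]
ee_rot: [0.0, 0.983, -0.186, 0.001]
ft_force: [-2.4, -5.1, 3.3]
gripper_width: 0.0152
[-0.38740102  5.67385451 -3.30211986] [-0.94428325 -0.02192456  0.06000524]
```

```bash
python3 -m crank '[[0,0.002,0,0,0,0,0.01],[0.0002,0,0,0,0,-0.06,0.01],[0.0002,0,0,0,0,-0.12,0.01],[0.0002,0,0,0,0,-0.12,0.01],[0.0002,0,0,0,0,-0.12,0.01],[0.0002,0,0,0,0,-0.12,0.01],[0.0002,0,0,0,0,-0.12,0.01],[0.0002,0,0,0,0,-0.12,0.01]]' 25; python3 -c "
from h import *
o,p,r=st();print(r.inv().apply(o['ft_force']),r.inv().apply(o['ft_torque']),p,o['joint_pos'][5])"
```

```text
time_s: 14.48
eef_pos: [0.5809, 0.2199, 0.1264]
ee_rot: [-0.004, 0.979, 0.205, 0.003]
ft_force: [-0.7, 12.5, 0.5]
gripper_width: 0.0152
[  4.35169469 -11.75978425  -0.40985924] [1.83741298 0.75230845 0.11772382] [0.58092405 0.21992071 0.12639481] 1.4272198738386208
```

```bash
python3 -m crank '[[0.001,-0.003,0,0,0,-0.06,0.01],[0.0002,-0.001,0,0,0,-0.12,0.01],[0.0002,-0.001,0,0,0,-0.12,0.01],[0.0002,0,0,0,0,-0.12,0.01],[0.0002,0,0,0,0,-0.12,0.01]]' 25; python3 -c "
from h import *
o,p,r=st();M=r.as_matrix();print(r.inv().apply(o['ft_force']),r.inv().apply(o['ft_torque']),p,o['joint_pos'][5],np.arctan2(M[1,0],M[0,0]))"
```

```text
time_s: 14.9
eef_pos: [0.58, 0.2223, 0.1264]
ee_rot: [-0.001, 0.889, 0.458, 0.002]
ft_force: [-3.2, 3.2, 4.4]
gripper_width: 0.0147
[ 0.74411409 -4.46906472 -4.36224468] [0.53767028 0.00627584 0.08872133] [0.57998785 0.22225181 0.12639137] 0.8957348089118113 0.9525638894252566
```

```bash
python3 -m crank '[[0.0002,-0.001,0,0,0,-0.12,0.01],[0.0002,-0.0005,0,0,0,-0.12,0.01],[0.0002,0,0,0,0,-0.12,0.01],[0.0002,0,0,0,0,-0.12,0.01],[0.0002,0,0,0,0,-0.12,0.01],[0.0002,0,0,0,0,-0.08,0.01],[0,0,0,0,0,0,0.01],[0,0,0,0,0,0,0.01]]' 25; python3 -c "
from h import *
o,p,r=st();M=r.as_matrix();print(r.inv().apply(o['ft_force']),r.inv().apply(o['ft_torque']),p,o['joint_pos'][5],np.arctan2(M[1,0],M[0,0]),o['gripper_width'])"
```

```text
time_s: 15.57
eef_pos: [0.5774, 0.2239, 0.1263]
ee_rot: [-0.001, 0.687, 0.727, -0.0]
ft_force: [-8.1, 0.1, 7.6]
gripper_width: 0.015
[ 0.55855558 -8.06538962 -7.58538347] [1.18102961 0.03142378 0.04447914] [0.57738894 0.22391413 0.12633578] 0.2247565114137289 1.6272521198243837 0.014993073437351996
```

```bash
python3 -m crank '[[0,-0.001,0,0,0,0,0.01],[0,-0.001,0,0,0,0,0.01],[0,0,0,0,0,0,0.01],[0,0,0,0,0,0,0.01],[0,0,0,0,0,0,0.01],[0,0,0,0,0,0,0.01]]' 25; python3 -m crank '[[0,0,0,0,0,0,0.04],[0,0,0,0,0,0,0.05],[0,0,0,0,0,0,0.05],[0,0,-0.02,0,0,0,0.05],[0,0,-0.035,0,0,0,0.05],[0,0,-0.035,0,0,0,0.05],[0,0,-0.01,0,0,0,0.05],[0,0,0,0,0,0,0.05],[0,0,0,0,0,0,0.05]]'; python3 - <<'E'
from h import *
o,p,r=st(); c=cal('wrist'); w=snap('wrist','pics/w5.png'); M=r.as_matrix();print(p,np.arctan2(M[1,0],M[0,0]),o['joint_pos'])
for t,z in (('spindle_end',.153),): print(t,[(d['pixel'],d['score'],ray('wrist',d['pixel'],z,c).round(4)) for d in bot.find_in(t,'wrist')[:2]])
q=proj('wrist',[.5785,.2195,.153],c);print(q)
a=cv2.imread('pics/w5.png');x,y=q.astype(int);x0=min(max(x-100,0),440);y0=min(max(y-75,0),250)
print(x0,y0);cv2.imwrite('pics/F.png',cv2.resize(a[y0:y0+150,x0:x0+200],(800,600),interpolation=3))
E
```

```text
time_s: 16.07
eef_pos: [0.5774, 0.2239, 0.1263]
ee_rot: [0.0, 0.687, 0.727, 0.002]
ft_force: [-1.3, 2.9, 5.9]
gripper_width: 0.0149
time_s: 16.82
eef_pos: [0.5765, 0.2225, 0.2242]
ee_rot: [0.0, 0.687, 0.727, 0.0]
ft_force: [-0.1, -0.7, -1.9]
gripper_width: 0.0499
[0.57649895 0.22246711 0.22421277] 1.6266578758365768 [ 2.81522726e-01  4.82863264e-02  1.71464435e+00 -1.84300452e-04
  1.37848512e+00  2.25696371e-01]
spindle_end []
[321.22251047 211.36907362]
221 136
```

View pics/F.png

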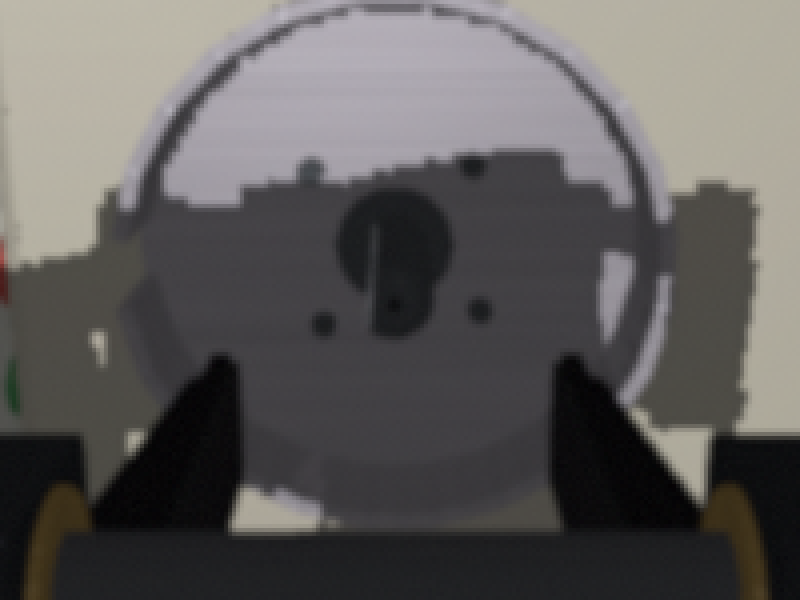

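```bash
python3 -m crank '[[-0.039,-0.0075,0,0,0,0,0.06],[-0.039,-0.0075,0,0,0,0,0.06],[-0.039,-0.0075,0,0,0,0,0.06],[-0.039,-0.0075,0,0,0,0,0.06],[-0.039,-0.0075,0,0,0,0,0.06],[-0.039,-0.0075,0,0,0,0,0.06],[-0.039,-0.0075,0,0,0,0,0.06],[0,0,0,0,0,0.12,0.06],[0,0,0,0,0,0.12,0.06],[0,0,0,0,0,0.12,0.06]]'; python3 -m crank '[[0,0,0,0,0,0.12,0.06],[0,0,0,0,0,0.12,0.06],[0,0,0,0,0,0.12,0.06],[0,0,0,0,0,0.12,0.06],[0,0,0,0,0,0.12,0.06],[0,0,0,0,0,0.12,0.06],[0,0,0,0,0,0.12,0.06],[0,0,0,0,0,0.12,0.06],[0,0,0,0,0,0.12,0.06],[0,0,0,0,0,0.12,0.06]]'; python3 -m crank '[[0,0,0.02,0,0,0,0.06],[0,0,0.02,0,0,0,0.06],[0,0,0,0,0,0,0.06],[0,0,0,0,0,0,0.06]]'; python3 - <<'E'
from h import *
o,p,r=st(); c=cal('wrist'); w=snap('wrist','pics/w6.png'); M=r.as_matrix();print(p,np.arctan2(M[1,0],M[0,0]),o['joint_pos'])
for t,z in (('drum_wood_mid',.03),): print(t,[(d['pixel'],d['score'],ray('wrist',d['pixel'],z,c).round(4)) for d in bot.find_in(t,'wrist')[:3]])
q=proj('wrist',[.54,-.055,.044],c);print(q)
a=cv2.imread('pics/w6.png');x,y=q.astype(int);x0=min(max(x-120,0),400);y0=min(max(y-90,0),220)
print(x0,y0);cv2.imwrite('pics/G.png',cv2.resize(a[y0:y0+180,x0:x0+240],(800,600),interpolation=3))
E
```

```text
time_s: 17.75
eef_pos: [0.5379, -0.0538, 0.2217]
ee_rot: [-0.002, 0.808, 0.589, -0.002]
ft_force: [0.5, 0.9, -0.4]
gripper_width: 0.0598
time_s: 18.58
eef_pos: [0.538, -0.0527, 0.2216]
ee_rot: [-0.001, 1.0, 0.03, -0.002]
ft_force: [0.7, -0.0, -0.1]
gripper_width: 0.0601
time_s: 18.92
eef_pos: [0.5373, -0.0525, 0.1813]
ee_rot: [-0.001, 0.999, 0.033, -0.003]
ft_force: [0.4, -0.5, 0.0]
gripper_width: 0.0601
[ 0.53734709 -0.05251026  0.18131461] 0.06675637379341659 [-1.96851579e-01 -9.27650312e-02  1.92629551e+00 -1.22962178e-06
  1.31457247e+00  1.30719402e+00]
drum_wood_mid [([320.0, 183.3], 0.88, array([ 0.5431, -0.0532,  0.03  ]))]
[321.44073418 188.82446589]
201 98
```

View pics/G.png

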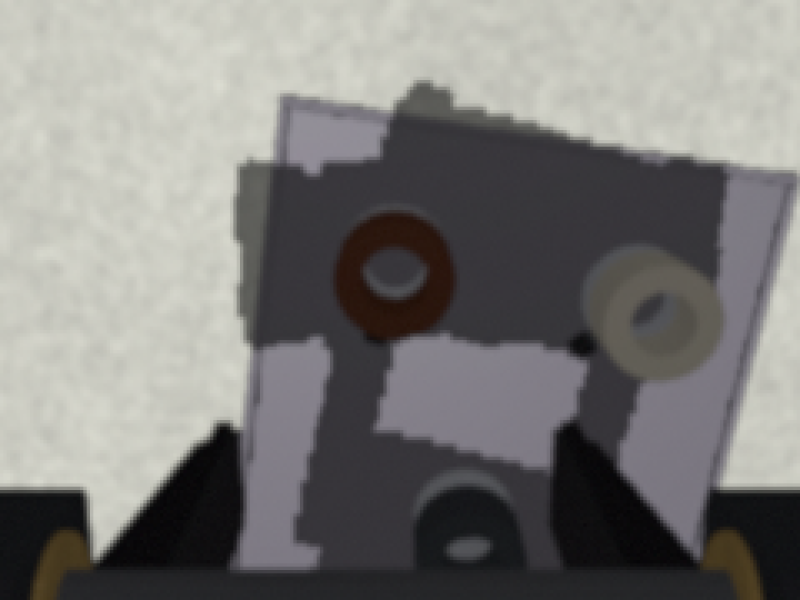

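```bash
python3 - <<'E'
from h import *
f=lambda q,z:ray('wrist',(201+q[0]*.3,98+q[1]*.3),z)[:2]
a=f((394,275),.044)
for q in [(375,338),(373,342),(377,340)]:
    s=f(q,.012);print(a,s,np.linalg.norm(s-a),np.arctan2(*(s-a)[::-1])%6.283)
print('ring',f((334,275),.044),f((456,275),.044),f((394,212),.044),f((394,340),.044))
print('felt',f((660,325),.044),'rubber',f((470,545),.044))
E
```

```text
[ 0.55131738 -0.05244185] [ 0.5203949  -0.04732321] 0.03134326344516823 2.977548869610805
[ 0.55131738 -0.05244185] [ 0.51878808 -0.04666911] 0.03303755486166361 2.9659584487871435
[ 0.55131738 -0.05244185] [ 0.51966817 -0.0481216 ] 0.03194271187390173 3.0059269369046047
ring [ 0.54996153 -0.03242073] [ 0.55271839 -0.07312981] [ 0.57233321 -0.05102661] [ 0.52883164 -0.05395608]
felt [ 0.54019343 -0.1436337 ] rubber [ 0.45388959 -0.0865926 ]
```

```bash
python3 -m crank '[[0.0135,0.001,0.01,0,0,0.115,0.06],[0,0,0.03,0,0,0.11,0.06],[0,0,0.035,0,0,0,0.06],[0,0,0.03,0,0,0,0.06],[0,0,0.025,0,0,0,0.06],[0,0,0.015,0,0,0,0.06],[0,0,0.012,0,0,0,0.06],[0,0,0,0,0,0,0.06]]'; python3 - <<'E'
from h import *
o,p,r=st(); c=cal('wrist'); w=snap('wrist','pics/w7.png'); M=r.as_matrix();print(p,np.arctan2(M[1,0],M[0,0]),o['ft_force'])
a=cv2.imread('pics/w7.png');print(proj('wrist',[.551,-.0525,.044],c))
cv2.imwrite('pics/H.png',cv2.resize(a[120:300,200:440],(640,480),interpolation=3))
E
```

```text
time_s: 19.68
eef_pos: [0.5517, -0.0528, 0.0258]
ee_rot: [-0.0, 0.997, -0.079, -0.002]
ft_force: [-0.8, -0.3, 0.3]
gripper_width: 0.0598
[ 0.55169747 -0.05277194  0.02580041] -0.1581898925111551 [-0.84102951 -0.33105935  0.32256812]
[317.9903686  255.76598388]
```

View pics/H.png

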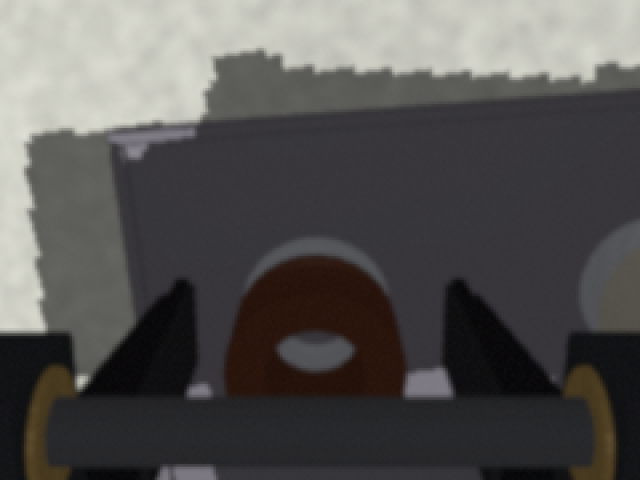

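```bash
python3 -m crank '[[0,0,0.007,0,0,0,0.055],[0,0,0.004,0,0,0,0.03],[0,0,0,0,0,0,0.03],[0,0,0,0,0,0,0.03],[0,0,0,0,0,0,0.03],[0,0,0,0,0,0,0.03],[0,0,0,0,0,0,0.03]]' 25; python3 -m crank '[[0,0,-0.005,0,0,0,0.03],[0,0,-0.015,0,0,0,0.03],[0,0,-0.035,0,0,0,0.03],[0,0,-0.035,0,0,0,0.03],[0,0,-0.035,0,0,0,0.03],[0,0,-0.035,0,0,0,0.03],[0,0,-0.025,0,0,0,0.03],[0,0,0,0,0,0,0.03]]'
```

```text
time_s: 20.32
eef_pos: [0.5533, -0.053, 0.0172]
ee_rot: [0.0, 0.997, -0.079, 0.0]
ft_force: [0.4, 1.2, 1.0]
gripper_width: 0.0401
time_s: 20.98
eef_pos: [0.5564, -0.0537, 0.2096]
ee_rot: [0.001, 0.997, -0.079, 0.006]
ft_force: [0.7, -0.0, -0.1]
gripper_width: 0.0399
```

```bash
python3 -m crank '[[0,0,0,0,0,-0.108,0.03],[0,0,0,0,0,-0.107,0.03],[0.0046,-0.0339,0,0,0,0,0.03],[0.0046,-0.0339,0,0,0,0,0.03],[0.0046,-0.0339,0,0,0,0,0.03],[0.0046,-0.0339,0,0,0,0,0.03],[0.0046,-0.0339,0,0,0,0,0.03],[0.0046,-0.0339,0,0,0,0,0.03],[0.0046,-0.0339,0,0,0,0,0.03],[0.0046,-0.0339,0,0,0,0,0.03]]'; python3 -m crank '[[0,0,0.01,0,0,0,0.03],[0,0,0,0,0,0,0.03],[0,0,0,0,0,0,0.03],[0,0,0,0,0,0,0.03]]'; python3 - <<'E'
from h import *
o,p,r=st(); c=cal('wrist'); w=snap('wrist','pics/w8.png'); M=r.as_matrix();print(p,np.arctan2(M[1,0],M[0,0]),o['ft_force'])
b=snap('side','pics/s8.png'); s=snap('scene','pics/c8.png'); print(proj('side',[.576,.2195,.153]),proj('scene',[.576,.2195,.153]))
x,y=proj('scene',[.576,.2195,.17]).astype(int); x2,y2=proj('side',[.576,.2195,.17]).astype(int)
A=cv2.resize(s[y-40:y+40,x-50:x+50,::-1],(400,320),interpolation=3);B=cv2.resize(b[y2-40:y2+40,x2-50:x2+50,::-1],(400,320),interpolation=3)
C=cv2.resize(w[150:290,232:407,::-1],(350,280),interpolation=3)
print(x,y,x2,y2)
im=np.zeros((600,800,3),np.uint8);im[:320,:400]=A;im[:320,400:]=B;im[320:,:350]=C;cv2.imwrite('pics/I.png',im)
E
```

```text
time_s: 21.82
eef_pos: [0.5732, 0.2213, 0.1999]
ee_rot: [0.0, 1.0, 0.028, -0.001]
ft_force: [0.7, -1.1, -1.5]
gripper_width: 0.0402
time_s: 22.15
eef_pos: [0.5738, 0.2188, 0.1907]
ee_rot: [0.0, 1.0, 0.028, -0.001]
ft_force: [-0.7, -0.1, -1.4]
gripper_width: 0.0404
[0.5737898  0.21877142 0.19070962] 0.05577500062506477 [-0.68679785 -0.14544771 -1.37880922]
[309.4722112  155.87571691] [361.33929981 241.59165887]
361 236 309 151
```

View pics/I.png

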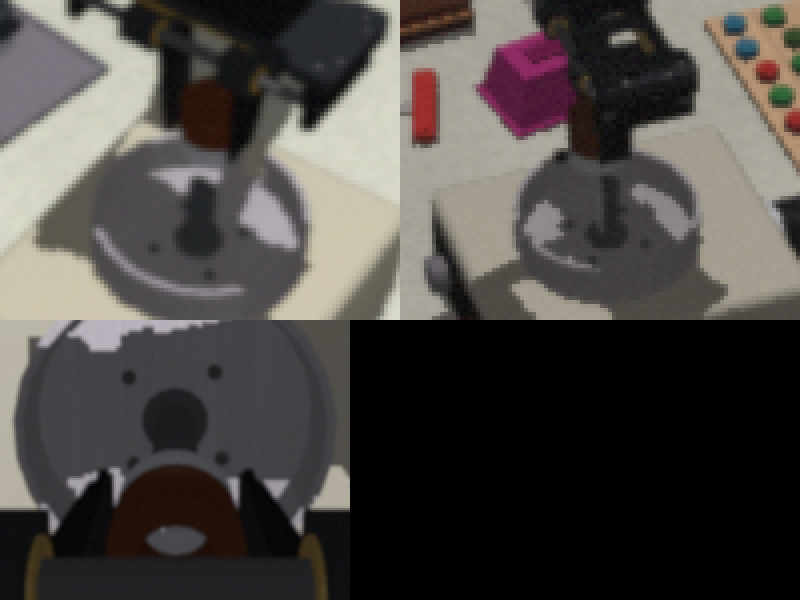

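```bash
python3 -m crank '[[0.0045,-0.0005,0.008,0,0,0,0.03],[0,0,0.008,0,0,0,0.03],[0,0,0.006,0,0,0,0.03],[0,0,0.005,0,0,0,0.03],[0,0,0.004,0,0,0,0.03],[0,0,0.003,0,0,0,0.03],[0,0,0,0,0,0,0.03]]'
```

```text
time_s: 22.88
eef_pos: [0.5802, 0.2204, 0.1578]
ee_rot: [0.0, 1.0, 0.028, 0.002]
ft_force: [6.0, -0.7, -1.2]
gripper_width: 0.04
```

```bash
python3 -m crank '[[0.002,0,0,0,0,0,0.03],[0,0,0.003,0,0,0,0.03],[0,0,0.003,0,0,0,0.03],[0,0,0,0,0,0,0.03]]'
```

```text
time_s: 23.22
eef_pos: [0.5806, 0.2205, 0.1507]
ee_rot: [0.0, 1.0, 0.028, -0.0]
ft_force: [2.7, -1.3, -2.4]
gripper_width: 0.0402
```

Sliding down freely with little side force; continue.

```bash
python3 -m crank '[[0.001,0,0.004,0,0,0,0.03],[0,0,0.004,0,0,0,0.03],[0,0,0.004,0,0,0,0.03],[0,0,0.004,0,0,0,0.03],[0,0,0.004,0,0,0,0.03],[0,0,0.003,0,0,0,0.03],[0,0,0,0,0,0,0.03],[0,0,0,0,0,0,0.03]]'; python3 - <<'E'
from h import *
o,p,r=st();print(p,r.as_matrix().round(4).tolist(),o['ft_force'],o['ft_torque'])
w=snap('wrist','pics/w9.png');b=snap('side','pics/s9.png'); s=snap('scene','pics/c9.png')
x,y,x2,y2=361,240,309,155
A=cv2.resize(s[y-30:y+30,x-40:x+40,::-1],(400,300),interpolation=3);B=cv2.resize(b[y2-30:y2+30,x2-40:x2+40,::-1],(400,300),interpolation=3)
C=cv2.resize(w[170:290,240:400,::-1],(400,300),interpolation=3)
im=np.zeros((600,800,3),np.uint8);im[:300,:400]=A;im[:300,400:]=B;im[300:,:400]=C;cv2.imwrite('pics/J.png',im)
E
```

```text
time_s: 23.88
eef_pos: [0.5813, 0.2208, 0.1282]
ee_rot: [0.0, 1.0, 0.028, -0.001]
ft_force: [-0.4, -0.1, -1.1]
gripper_width: 0.0402
[0.58127596 0.22081625 0.12817224] [[0.9984, 0.0567, -0.0012], [0.0567, -0.9984, -0.0], [-0.0012, -0.0, -1.0]] [-0.37002214 -0.05580706 -1.11625338] [-0.02820233 -0.01384224  0.00528291]
```

View pics/J.png

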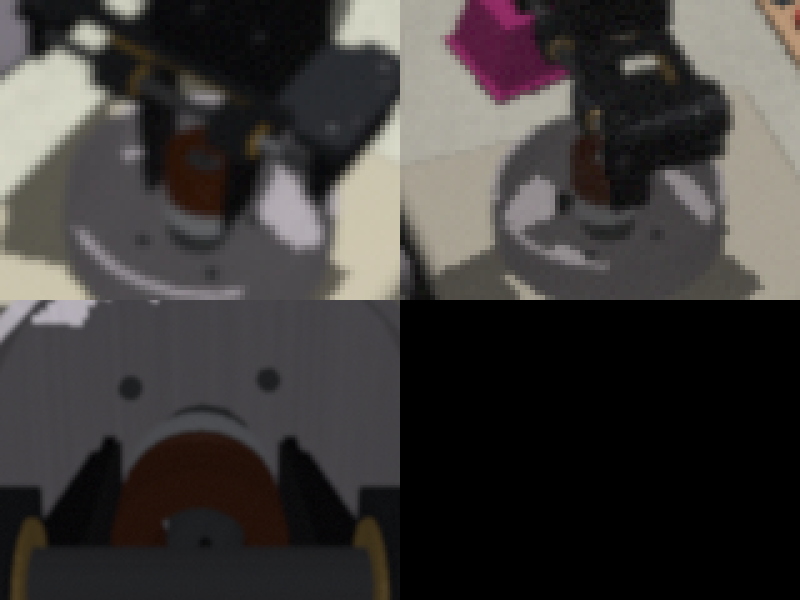

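```bash
python3 -m crank '[[0,0,0.002,0,0,0,0.03],[0,0,0,0,0,0,0.03],[0,0,0,0,0,0,0.03],[0,0,0,0,0,0,0.03]]'; python3 - <<'E'
from h import *
w=snap('wrist');snap('side')
print([(t['pixel'],t['score'],ray('side',t['pixel'],.03).round(3)) for t in bot.find_in('cover_knob','side')[:3]])
o,p,r=st();print(p,o['ft_force'],np.abs(o['qvel']).max(),proj('wrist',[p[0]-.0024,p[1],.153]))
cv2.imwrite('pics/K.png',cv2.resize(w[235:275,280:360,::-1],(800,400),interpolation=3))
E
```

```text
time_s: 24.37
eef_pos: [0.5817, 0.2208, 0.1267]
ee_rot: [-0.0, 1.0, 0.028, -0.0]
ft_force: [-0.3, -0.1, -1.0]
gripper_width: 0.0397
[([356.7, 358.2], 0.93, array([ 0.52 , -0.362,  0.03 ])), ([205.7, 156.3], 0.63, array([0.291, 0.447, 0.03 ]))]
[0.58171509 0.22081225 0.12671905] [-0.22143111  0.11179578 -1.39788467] 0.0011425459582596015 [317.86358055 264.6858411 ]
```

View pics/K.png

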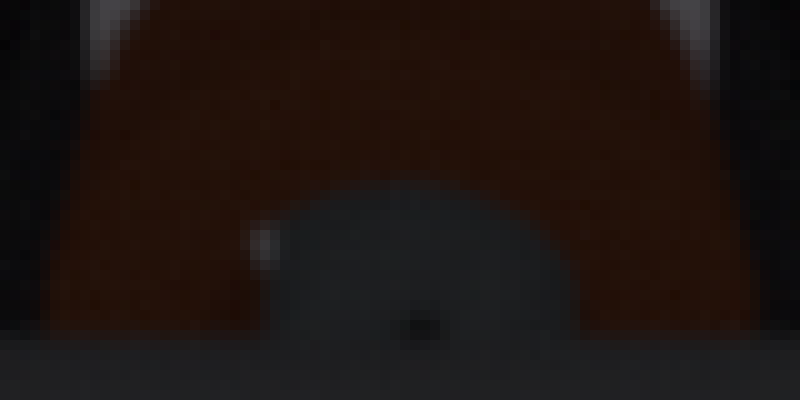

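```bash
python3 -c "
from bench import bot
print(bot.sign_off())"
```

```text
the job is handed in; nothing more can be done
None
```

I handed the job in at about 24 s of the 72 s allowed. The brown drum is held over the spindle, and no verdict was reported.

**What I did**
- **Cover:** I lifted the aluminium cover by its knob, set it down slowly on the green mat and let go.
- **Spindle:** I pinched it with one finger on the flat and turned it about 2.0 rad until the flat faced the key slot. The fingers read 15.0 mm, which is the flat-to-round size.
- **Drum:** I took the brown drum from the tray, turned it about 0.21 rad so its screw points at the slot, and lowered it over the spindle.

**Last checks**
- **Cover position:** the side camera puts it at (0.520, -0.362), within about 5 mm of my estimate of the mat's middle.
- **Flat:** the picture after the turn showed it facing the slot, to roughly 0.1 rad.
- **Drum height:** the finger height puts the drum's top within about 1 mm of flush with the spindle's end, well off the bowl's floor.
- **Drum hold:** the grip was set to 25 N, the side forces were below 0.5 N, and the arm was at rest.
- **Screw:** the side view showed it on the slot side.

**Less certain**
- **Spindle position:** my estimates disagreed by a few mm. The first entry showed a 6 N side push, which I relieved by moving about 3 mm along x.
- **Drum centring:** the drum sits about 1–2 mm off the spindle's axis, inside the bore's clearance.
- **Flat, once covered:** I could not see it again after the drum went on.

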